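Cap nut: finger-tight plus a sixth of a turn

ROBOT

A 7-joint arm with a two-finger parallel gripper is mounted at the origin on the work surface. World frame = base frame: x ahead of the robot, y to its left, z up, the work surface at z = 0. Lengths are in m, angles in rad, forces in N, time in s.
With the tool pointing down it reaches from about 0.425 to 0.925 m from the base axis. Payload 6.8 kg.
Tool frame: the origin (TCP) lies on the centre line of the jaws, within the pads' length; the fingertips stand 19 mm ahead of it and the grasp point (between the pads) is the TCP (tcp_to_tips is the distance from the TCP to the fingertips, in m); x points along the fingers, y is the direction in which the jaws open and shut, and the axes are right-handed (so a half turn about x gives the same grasp; the last joint's range is limited). The gripper opens to 85 mm and grips with 20 to 120 N. Pads are 22 mm wide; open, the fingers measure 114 mm over their backs; the gripper's body (76 mm by 85 mm) begins 54 mm behind the grasp point. The pads swing forward as they close: fully open they stand 13 mm farther back than shut.
Start: joints at [-1.229, 0.477, 0.022, 1.555, -0.011, 1.109, -0.083], TCP at [0.293, 0.608, 0.224] pointing down, gripper open.
Joint ranges: [-2.96, 2.96], [-0.34, 2.1], [-1.41, 1.46], [0.24, 2.44], [-1.37, 4.51], [0.17, 1.92], [-2.96, 2.96]. Speed limits (rad/s): [2.39, 2.39, 3.14, 3.14, 3.14, 3.14, 3.14].

INTERFACE

Orientations are given as a unit quaternion [w, x, y, z].
In Python, from station import get_obs, read_camera, hand_in, spot_in, cut_out, tcp_to_tips gives the robot as it stands.
- The arm moves only by the shell command python3 -m jog 'ROWS' [FORCE]. ROWS is JSON, a list of rows, each an object of numbers: "gripper": the closure, from 0 (fully open) to 1 (shut); "dx", "dy", "dz": the shift along the world's x, y, z in m; "rx", "ry", "rz": the turn, a rotation vector about the world's x, y, z in degrees. In form: [{"gripper": .., "dx": .., "dy": .., "dz": .., "rx": .., "ry": .., "rz": ..}, ...]. A call has 1 to 10 rows; each row is the pose to reach, as a shift and turn from the pose commanded when the call began; what a row does not reach only later rows make up. A row lasts 1/10 s, in which the tool goes at most 50 mm and 8.59 degrees, less where a joint would pass 70% of its speed; a pose out of reach is approached as far as the arm can. A call with a gripper value outside its range is refused whole. The fingers move at their own pace and stop on an object; FORCE is the grip in N (left out, the last holds). Time passes only in rows, so rows that repeat a pose let the fingers close. It gives the time, the measured TCP pose, the force and the opening at its end, in the units of the state.
- get_obs(): the state, without advancing time (a new reading comes with each control period).
- read_camera(name): name is "side" or "top" or "wrist"; returns a dict with "pixels" (480x640x3 uint8, blue, green, red), "range_z" (480x640 float32, m along the optical axis (not along the pixel's ray), 0 where there is no reading), "camera_matrix" (3x3 intrinsics, pixels), "D" ([k1, k2, p1, p2, k3] as OpenCV has them; the pictures are not rectified), "cam_to_world" (4x4, takes a point from camera to world coordinates). Camera axes: x right, y down, z forward; pixel columns grow to the right and rows downward; lengths in m; the calibration is good to about 2 mm. A picture is of the moment at which its call begins.
- hand_in(): hands the job in, once; it reports no verdict.
Trained networks look in the newest picture that a camera, given by its name, has taken for a name from the list of things; names that differ only in an ending like _2 or _b are one class to them, and where a whole thing is asked for, a point or a joint stands for the part that bears it (a point fixed in the world has none). Each returns a list of dicts, best first, with "conf" (0 to 1); they miss things now and then, are a little off and sometimes report something else, mostly with a low value. They report only what shows in the picture. A call takes as long as a camera call. They do not tell look-alikes from the thing itself.
- spot_in(camera, label): "box" ([centre column, centre row, width, height] in pixels, round what is visible of it).
- cut_out(camera, label): "mask" (480x640 bool, what is visible of it) and "box" ([centre column, centre row, width, height] in pixels, round what is visible of it).
The state is a dict: "t": time; "q": joint angles; "joint_vel": joint speeds; "joint_torque": joint torques, N m; "eef_pos": TCP position; "tool_rot": TCP orientation; "contact_force": force on the tool from outside, world axes, zero at the start; "torque": the same for the moment, N m; "gripper_width": opening from 0.0 (shut) to 1.0 (fully open).
Only numpy, scipy, OpenCV 4.12 (cv2) and the standard library are available. Lean on these libraries where they do the work, as an engineer would, in place of code of your own. Each camera call takes 0.05 s, during which the arm holds its last target. There are 200 camera calls.

TASK

On the steel plate, close the tube fitting whose cap nut has an upright bar across its top: with the gripper's fingers turn this nut clockwise until it is just finger-tight, its bar in line with the black marks on its flange. Then set the T-handle wrench with the slotted foot over the bar, use it to turn the nut a further sixth of a turn (60 degrees) clockwise, and let go, leaving the wrench upright on the nut. Leave the other T-handle tool, with the round socket, where it stands.

Things in the scene. Friction and masses are not known exactly. Their poses are not given: they have to be found in the camera images.
- nut_bar (a point): Centre of the upright steel bar on the cap nut, on the nut's vertical turning axis; x along the bar, z up. Bar 64 mm long, 18 thick, 34 tall (17 up and down from here), on a round collar 48 mm across. The nut only turns, on a fixed fitting with a 92 mm square flange, one of three 150 mm apart on a dark plate; the others have a hexagon and a round ribbed nut, no taller than the bar.
- nut_run (a joint): How far the nut has been run up, rad, clockwise from above. Starts at 0 to 0.45, turns easily (0.04 N m) up to 1.25 = finger-tight; the bar then points along the two black marks on opposite sides of the flange. Turning anticlockwise unwinds it.
- nut_pull (a joint): How far the nut has been turned past finger-tight, rad, clockwise from above; 0 at the start, goal 1.05 (60 degrees), no stop there. Moves only once nut_run is at 1.25, against 0.35 N m of friction, and stays where it is left. Above 0.3 only the wrench may turn it.
- wrench_bar (a point): Centre of the wrench's T-bar: 100 mm along x, 16 (y), 18 tall; loose steel, 0.5 kg, stands upright. Foot: block 60 x 46 mm, underside 56 mm below here; two cheeks 8 mm thick reach 83 mm below. Slot between them 30 mm wide, along x, open-ended, fits over the nut's bar; seated, this point is 73 mm above nut_bar. Cheeks bear after 12 degrees of play either way. The round-footed T tool is not it.
Mind the look-alikes: they are no part of the job. What is shaped like the part that bears wrench_bar but pink or red is not meant.

How it is judged:
By the outcome, as a careful person would: the job done as asked, in the order asked, and still so for the second after the job is handed in, with the robot touching nothing.
It also fails if it takes over 58 s, if anything falls off the work surface, if the arm or the gripper's body presses on something with over 40 N, if the wrist force passes 120 N, or if a joint passes its speed limit or range.

## Working session

There is one attempt and no reset: what is moved stays moved. The work goes in short steps, Python scripts to look and compute and a shell command to move; the robot and the scene stay as the last step left them, time stands still between calls to the robot, and variables do not carry over. Pictures are saved under pics/ and viewed, about 8 in all and at most 12, crops included, and the job is handed in when it is done.

```bash
mkdir -p pics; ls; cat > h.py <<'E'
import numpy as np, cv2
from station import *
def cam(n):
    return read_camera(n)
def world(c,uv,z=None,depth=None):
    """pixel -> world, by plane height z or by depth"""
    p=cv2.undistortPoints(np.array([[uv]],float),c["camera_matrix"],np.array(c["D"],float))[0,0]
    T=np.array(c["cam_to_world"]); d=T[:3,:3]@np.array([p[0],p[1],1.]); o=T[:3,3]
    s=depth if depth is not None else (z-o[2])/d[2]
    return o+s*d
def cloud(c,mask):
    v,u=np.nonzero(mask&(c["range_z"]>0))
    p=cv2.undistortPoints(np.stack([u,v],1).astype(float)[:,None],c["camera_matrix"],np.array(c["D"],float))[:,0]
    z=c["range_z"][v,u]; P=np.c_[p*z[:,None],z]; T=np.array(c["cam_to_world"])
    return P@T[:3,:3].T+T[:3,3]
E
python3 - <<'E'
from h import *
o=get_obs(); print(o["t"],o["eef_pos"],o["tool_rot"],tcp_to_tips)
for n in ["top","side"]:
    c=cam(n); cv2.imwrite(f"pics/{n}0.png",c["pixels"])
    print(n,np.array(c["cam_to_world"]).round(2).tolist())
    for l in ["nut_bar","wrench_bar"]:
        for r in cut_out(n,l):
            P=cloud(c,r["mask"]); 
            if len(P)==0: continue
            zt=np.percentile(P[:,2],97); T=P[P[:,2]>zt-.012]; m=T.mean(0)
            w,V=np.linalg.eigh(np.cov(T[:,:2].T)); 
            print(l,round(r["conf"],2),np.round(r["box"]),"top",m.round(3),"z97",zt.round(3),"zmin",P[:,2].min().round(3),"ang",np.degrees(np.arctan2(V[1,1],V[0,1])).round(1),"L",(np.sqrt(12*w)).round(3))
E
```

```text
pics
0.0 [0.29323308 0.60733898 0.22273999] [ 0.68920315  0.15707422  0.6893969  -0.15829916] 0.019
top [[-0.02, -0.98, 0.19, 0.25], [-1.0, 0.01, -0.02, -0.04], [0.02, -0.19, -0.98, 1.04], [0.0, 0.0, 0.0, 1.0]]
nut_bar 0.83 [356. 171.  28.  24.] top [ 0.578 -0.141  0.119] z97 0.122 zmin 0.014 ang 58.6 L [0.019 0.064]
wrench_bar 0.86 [347. 284.  44.  29.] top [ 0.329 -0.112  0.091] z97 0.094 zmin -0.0 ang 62.7 L [0.016 0.097]
wrench_bar 0.84 [404. 262.  31.  41.] top [ 0.373 -0.242  0.091] z97 0.094 zmin 0.0 ang -160.2 L [0.016 0.092]
wrench_bar 0.75 [439. 318.  38.  39.] top [ 0.256 -0.308  0.091] z97 0.094 zmin -0.002 ang -140.9 L [0.016 0.094]
wrench_bar 0.63 [355. 225.  29.  42.] top [ 0.457 -0.134  0.091] z97 0.094 zmin -0.004 ang 145.0 L [0.016 0.098]
side [[0.96, -0.22, 0.2, 0.3], [-0.29, -0.67, 0.68, -0.64], [-0.01, -0.71, -0.7, 0.67], [0.0, 0.0, 0.0, 1.0]]
nut_bar 0.59 [383. 254.  25.  42.] top [ 0.574 -0.147  0.118] z97 0.12 zmin 0.014 ang 58.8 L [0.018 0.07 ]
wrench_bar 0.83 [320. 283.  50.  49.] top [ 0.457 -0.14   0.089] z97 0.092 zmin -0.004 ang 145.4 L [0.015 0.095]
wrench_bar 0.83 [253. 282.  34.  62.] top [ 0.328 -0.119  0.09 ] z97 0.092 zmin -0.004 ang 62.8 L [0.016 0.102]
wrench_bar 0.69 [289. 341.  56.  59.] top [ 0.37  -0.249  0.089] z97 0.092 zmin -0.002 ang -161.3 L [0.016 0.098]
wrench_bar 0.6 [227. 392.  59.  80.] top [ 0.253 -0.315  0.09 ] z97 0.092 zmin -0.004 ang -140.1 L [0.016 0.1  ]
```

```bash
python3 - <<'E'
import cv2,numpy as np
a=cv2.imread("pics/top0.png")[100:380,290:510]; b=cv2.imread("pics/side0.png")[200:450,180:440]
a=cv2.resize(a,None,fx=2.1,fy=2.1,interpolation=2);b=cv2.resize(b,None,fx=2.3,fy=2.3,interpolation=2)
h=588;o=np.zeros((h,a.shape[1]+b.shape[1],3),np.uint8);o[:a.shape[0],:a.shape[1]]=a[:h];o[:b.shape[0],a.shape[1]:]=b[:h]
o=cv2.resize(o,None,fx=.75,fy=.75) if o.shape[1]>1060 else cv2.resize(o,(800,int(h*800/o.shape[1])))
cv2.imwrite("pics/both.png",o);print(o.shape,a.shape)
E
```

```text
(443, 800, 3) (588, 462, 3)
```

View pics/both.png

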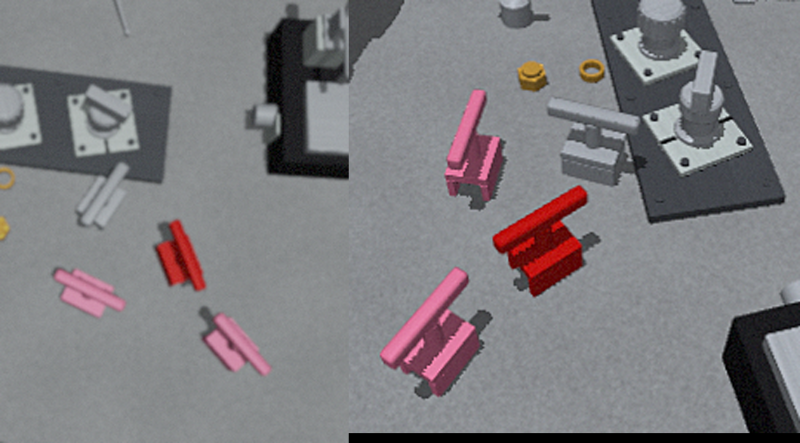

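View pics/side0.png

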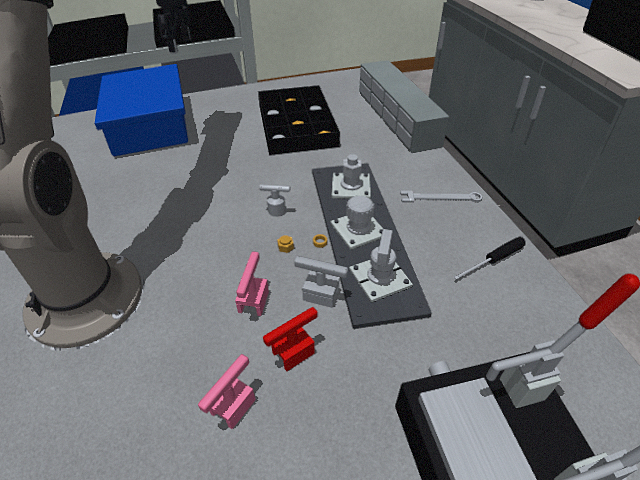

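The networks report five candidates for the wrench, at these side-image pixels:
- grey slotted T-handle (320,283)
- pink (253,282)
- red (289,341)
- pink (227,392)
- round-socket T (275,198)

I choose the grey slotted one at (320,283), about (0.457, -0.137), with its bar at about 145°. The bar nut is at (383,254), about (0.576, -0.144), with its bar at about 59°. The hexagon nut (350,175) and ribbed nut (360,215) are not meant.

Next I move above the nut.

```bash
python3 -m jog '[{"gripper":0,"dz":0.05},{"gripper":0,"dz":0.09},{"gripper":0,"dx":0.283,"dy":-0.751,"dz":0.09,"rz":-95.6},{"gripper":0,"dx":0.283,"dy":-0.751,"dz":0.09,"rz":-95.6},{"gripper":0,"dx":0.283,"dy":-0.751,"dz":0.09,"rz":-95.6},{"gripper":0,"dx":0.283,"dy":-0.751,"dz":0.09,"rz":-95.6},{"gripper":0,"dx":0.283,"dy":-0.751,"dz":0.09,"rz":-95.6},{"gripper":0,"dx":0.283,"dy":-0.751,"dz":0.09,"rz":-95.6},{"gripper":0,"dx":0.283,"dy":-0.751,"dz":0.09,"rz":-95.6},{"gripper":0,"dx":0.283,"dy":-0.751,"dz":0.09,"rz":-95.6}]' 60; cat >> h.py <<'E'
def pose(pr=True):
    o=get_obs(); w,x,y,z=o["tool_rot"]
    from scipy.spatial.transform import Rotation as R
    M=R.from_quat([x,y,z,w]).as_matrix(); a=np.degrees(np.arctan2(M[1,1],M[0,1]))
    if pr: print("t",round(o["t"],2),"pos",np.round(o["eef_pos"],4),"jaw",a.round(1),"xdown",M[:,0].round(3),"F",np.round(o["contact_force"],1),"T",np.round(o["torque"],2),"w",round(o["gripper_width"],3),"q7",round(o["q"][6],2))
    return o,M,a
E
python3 -c "
from h import *;pose()"
```

```text
t 0.3 pos [0.2934 0.6077 0.2234] jaw 64.2 xdown [-0. -0. -1.] F [-0.5 -0.1 -0. ] T [-0.04 -0.02 -0.  ] w 1.0 q7 -0.08$[0]: bad value
```

```bash
python3 -m jog '[{"gripper":0.0,"dx":0.0,"dy":0.0,"dz":0.05,"rx":0,"ry":0,"rz":0.0},{"gripper":0.0,"dx":0.283,"dy":-0.751,"dz":0.09,"rx":0,"ry":0,"rz":-95.6},{"gripper":0.0,"dx":0.283,"dy":-0.751,"dz":0.09,"rx":0,"ry":0,"rz":-95.6},{"gripper":0.0,"dx":0.283,"dy":-0.751,"dz":0.09,"rx":0,"ry":0,"rz":-95.6}]' 60; python3 -c "
from h import *;pose()"
```

```text
t: 0.7
eef_pos: [0.3468, 0.4662, 0.2815]
tool_rot: [0.636, 0.31, 0.636, -0.309]
contact_force: [0.4, -0.2, 0.4]
gripper_width: 0.999
t 0.7 pos [0.3468 0.4662 0.2815] jaw 38.1 xdown [ 0.     0.001 -1.   ] F [ 0.4 -0.2  0.4] T [-0.05 -0.02 -0.02] w 0.999 q7 -0.33
```

```bash
python3 -m jog '[{"gripper":0,"dx":0.229,"dy":-0.61,"dz":0.02,"rx":0,"ry":0,"rz":-69},{"gripper":0,"dx":0.229,"dy":-0.61,"dz":0.02,"rx":0,"ry":0,"rz":-69},{"gripper":0,"dx":0.229,"dy":-0.61,"dz":0.02,"rx":0,"ry":0,"rz":-69},{"gripper":0,"dx":0.229,"dy":-0.61,"dz":0.02,"rx":0,"ry":0,"rz":-69},{"gripper":0,"dx":0.229,"dy":-0.61,"dz":0.02,"rx":0,"ry":0,"rz":-69},{"gripper":0,"dx":0.229,"dy":-0.61,"dz":0.02,"rx":0,"ry":0,"rz":-69},{"gripper":0,"dx":0.229,"dy":-0.61,"dz":0.02,"rx":0,"ry":0,"rz":-69},{"gripper":0,"dx":0.229,"dy":-0.61,"dz":0.02,"rx":0,"ry":0,"rz":-69},{"gripper":0,"dx":0.229,"dy":-0.61,"dz":0.02,"rx":0,"ry":0,"rz":-69},{"gripper":0,"dx":0.229,"dy":-0.61,"dz":0.02,"rx":0,"ry":0,"rz":-69}]' 60; python3 -c "
from h import *;pose()"
```

```text
t: 1.7
eef_pos: [0.5223, -0.002, 0.297]
tool_rot: [0.351, 0.614, 0.351, -0.614]
contact_force: [1.5, 0.9, 0.4]
gripper_width: 0.999
t 1.7 pos [ 0.5223 -0.002   0.297 ] jaw -30.6 xdown [ 0.001  0.001 -1.   ] F [1.5 0.9 0.4] T [-0.01 -0.07  0.  ] w 0.999 q7 -0.53
```

```bash
python3 -m jog '[{"gripper":0,"dx":0.054,"dy":-0.142,"dz":-0.05,"rx":0,"ry":0,"rz":0},{"gripper":0,"dx":0.054,"dy":-0.142,"dz":-0.05,"rx":0,"ry":0,"rz":0},{"gripper":0,"dx":0.054,"dy":-0.142,"dz":-0.05,"rx":0,"ry":0,"rz":0},{"gripper":0,"dx":0.054,"dy":-0.142,"dz":-0.05,"rx":0,"ry":0,"rz":0},{"gripper":0,"dx":0.054,"dy":-0.142,"dz":-0.05,"rx":0,"ry":0,"rz":0}]' 60; cat >> h.py <<'E'
def find(n,l,c=None,near=None):
    c=c or cam(n)
    for r in cut_out(n,l):
        P=cloud(c,r["mask"])
        if len(P)<20: continue
        zt=np.percentile(P[:,2],95); T=P[P[:,2]>zt-.010]
        (cx,cy),(a,b),an=cv2.minAreaRect((T[:,:2]*1000).astype(np.float32))
        w,V=np.linalg.eigh(np.cov(T[:,:2].T))
        print(n,l,round(r["conf"],2),np.round(r["box"]),"mean",T.mean(0).round(4),"rectc",round(cx,1),round(cy,1),"size",round(a),round(b),"zt",zt.round(4),"ang",np.degrees(np.arctan2(V[1,1],V[0,1])).round(1))
    return c
E
python3 -c "
from h import *
pose();c=find('wrist','nut_bar');cv2.imwrite('pics/w1.png',c['pixels']);np.savez('w1.npz',**c)
find('wrist','wrench_bar');find('top','nut_bar');find('side','nut_bar')"
```

```text
t: 2.2
eef_pos: [0.5755, -0.1444, 0.2457]
tool_rot: [-0.349, -0.614, -0.349, 0.615]
contact_force: [0.1, 0.7, -0.7]
gripper_width: 0.999
t 2.2 pos [ 0.5755 -0.1444  0.2457] jaw -30.8 xdown [-0.002 -0.001 -1.   ] F [ 0.1  0.7 -0.7] T [ 0.04  0.03 -0.04] w 0.999 q7 -0.16
wrist nut_bar 0.81 [322. 221.  48.  71.] mean [ 0.5781 -0.1384  0.1196] rectc 577.4 -139.8 size 63 18 zt 0.1208 ang 59.0
wrist wrench_bar 0.92 [126. 306.  80.  94.] mean [ 0.3317 -0.1089  0.0908] rectc 328.6 -110.6 size 99 17 zt 0.0932 ang 63.1
wrist wrench_bar 0.79 [233. 355.  52.  68.] mean [ 0.4001 -0.2305  0.0932] rectc 471.0 -183.7 size 230 26 zt 0.0934 ang -149.8
wrist wrench_bar 0.67 [218. 256. 106.  58.] mean [ 0.4586 -0.1326  0.0913] rectc 457.2 -133.7 size 16 99 zt 0.0933 ang 145.0
side nut_bar 0.7 [382. 251.  27.  40.] mean [ 0.5746 -0.1465  0.118 ] rectc 576.7 -142.8 size 66 18 zt 0.1195 ang 58.6
```

View pics/w1.png

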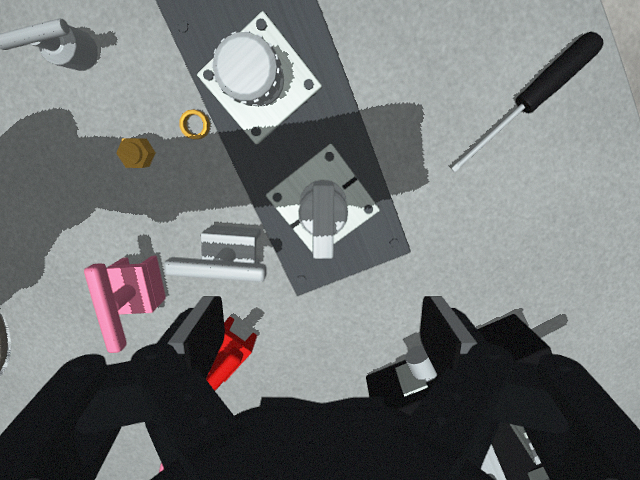

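The nut bar is at (322,221), the black marks at (350,183) and (295,223), and the grey slotted wrench at (217,265). Now I measure the direction of the marks.

```bash
python3 - <<'E'
from h import *
c=dict(np.load('w1.npz'));g=c["pixels"].max(2)
ps=[]
for (u,v) in [(350,183),(295,223)]:
    m=np.zeros(g.shape,bool); m[v-11:v+12,u-12:u+13]=True
    d=m&(g<45); P=cloud(c,d); n=cv2.connectedComponents(d.astype(np.uint8))[0]
    uv=np.argwhere(d).mean(0)[::-1]; z=np.median(P[:,2]); w=world(c,uv,z=z); print(d.sum(),n,uv.round(1),w.round(4)); ps.append(w)
e=ps[0]-ps[1]; print("mark angle",np.degrees(np.arctan2(e[1],e[0])),"mid",(ps[0]+ps[1])/2,"L",np.linalg.norm(e))
# flange/plate edges: plate long edges from white flange mask
m=((c["pixels"].min(2)>120)).astype(np.uint8); m[:135]=0;m[260:]=0;m[:,:262]=0;m[:,384:]=0
P=cloud(c,m>0); P=P[(abs(P[:,2]-ps[0][2])<.006)]; print(cv2.minAreaRect((P[:,:2]*1000).astype(np.float32)))
E
```

```text
60 2 [349.3 182.6] [ 0.6135 -0.1363  0.0264]Traceback (most recent call last):
  File "<stdin>", line 6, in <module>
  File "h.py", line 13, in cloud
    p=cv2.undistortPoints(np.stack([u,v],1).astype(float)[:,None],c["camera_matrix"],np.array(c["D"],float))[:,0]
      ~~~~~~~~~~~~~~~~~~~^^^^^^^^^^^^^^^^^^^^^^^^^^^^^^^^^^^^^^^^^^^^^^^^^^^^^^^^^^^^^^^^^^^^^^^^^^^^^^^^^^^
cv2.error: OpenCV(4.12.0) /io/opencv/modules/calib3d/src/undistort.dispatch.cpp:347: error: (-215:Assertion failed) CV_IS_MAT(_src) && CV_IS_MAT(_dst) && (_src->rows == 1 || _src->cols == 1) && (_dst->rows == 1 || _dst->cols == 1) && _src->cols + _src->rows - 1 == _dst->rows + _dst->cols - 1 && (CV_MAT_TYPE(_src->type) == CV_32FC2 || CV_MAT_TYPE(_src->type) == CV_64FC2) && (CV_MAT_TYPE(_dst->type) == CV_32FC2 || CV_MAT_TYPE(_dst->type) == CV_64FC2) in function 'cvUndistortPointsInternal'
```

```bash
python3 - <<'E'
from h import *
c=dict(np.load('w1.npz'));g=c["pixels"].max(2)
ps=[]
for (u,v,t) in [(350,183,45),(295,223,75)]:
    m=np.zeros(g.shape,bool); m[v-8:v+9,u-10:u+11]=True
    d=m&(g<t); print(d.sum(),g[m].min())
    uv=np.argwhere(d).mean(0)[::-1]; w=world(c,uv,z=.0264)
    W=np.array([world(c,x[::-1],z=.0264)[:2] for x in np.argwhere(d)]);ev,V=np.linalg.eigh(np.cov(W.T))
    print(uv.round(1),w.round(4),"pca",np.degrees(np.arctan2(V[1,1],V[0,1])).round(1),np.sqrt(12*ev).round(4)); ps.append(w)
e=ps[0]-ps[1]; print("mark angle",np.degrees(np.arctan2(e[1],e[0])),"mid",(ps[0]+ps[1])/2,"L",np.linalg.norm(e))
m=((c["pixels"].min(2)>105)).astype(np.uint8); m[:135]=0;m[260:]=0;m[:,:262]=0;m[:,384:]=0
P=cloud(c,m>0); P=P[(abs(P[:,2]-.0264)<.006)]; print(cv2.minAreaRect((P[:,:2]*1000).astype(np.float32)))
E
```

```text
60 8
[349.3 182.6] [ 0.6135 -0.1363  0.0264] pca -173.3 [0.0042 0.0172]
32 49
[294.8 223.8] [ 0.5378 -0.1452  0.0264] pca -172.2 [0.0039 0.0109]
mark angle 6.689919565378765 mid [ 0.57566906 -0.14073474  0.0264    ] L 0.07621195478523703
((573.7982177734375, -115.76316833496094), (91.6615219116211, 142.7452850341797), 6.758939743041992)
```

```bash
python3 -m jog '[{"gripper":0,"dx":0.0012,"dy":0.0033,"dz":-0.05,"rx":0,"ry":0,"rz":-0.4},{"gripper":0,"dx":0.0012,"dy":0.0033,"dz":-0.09,"rx":0,"ry":0,"rz":-0.4},{"gripper":0,"dx":0.0012,"dy":0.0033,"dz":-0.12,"rx":0,"ry":0,"rz":-0.4},{"gripper":0,"dx":0.0012,"dy":0.0033,"dz":-0.136,"rx":0,"ry":0,"rz":-0.4},{"gripper":0,"dx":0.0012,"dy":0.0033,"dz":-0.136,"rx":0,"ry":0,"rz":-0.4},{"gripper":1,"dx":0.0012,"dy":0.0033,"dz":-0.136,"rx":0,"ry":0,"rz":-0.4},{"gripper":1,"dx":0.0012,"dy":0.0033,"dz":-0.136,"rx":0,"ry":0,"rz":-0.4},{"gripper":1,"dx":0.0012,"dy":0.0033,"dz":-0.136,"rx":0,"ry":0,"rz":-0.4},{"gripper":1,"dx":0.0012,"dy":0.0033,"dz":-0.136,"rx":0,"ry":0,"rz":-0.4}]' 30; python3 -c "
from h import *;pose()"
```

```text
t: 3.5
eef_pos: [0.5778, -0.139, 0.1116]
tool_rot: [0.349, 0.616, 0.348, -0.615]
contact_force: [-2.0, -0.8, -0.2]
gripper_width: 0.326
t 3.5 pos [ 0.5778 -0.139   0.1116] jaw -31.0 xdown [ 0.002  0.    -1.   ] F [-2.  -0.8 -0.2] T [-0.01 -0.    0.05] w 0.326 q7 -0.07
```

```bash
python3 -m jog '[{"gripper":1,"dx":0,"dy":0,"dz":0,"rx":0,"ry":0,"rz":0},{"gripper":1,"dx":0,"dy":0,"dz":0,"rx":0,"ry":0,"rz":0},{"gripper":1,"dx":0,"dy":0,"dz":0,"rx":0,"ry":0,"rz":0}]' 30; python3 -c "
from h import *;pose()"
```

```text
t: 3.8
eef_pos: [0.5778, -0.139, 0.1115]
tool_rot: [0.349, 0.616, 0.348, -0.615]
contact_force: [-0.6, -0.3, 6.1]
gripper_width: 0.001
t 3.8 pos [ 0.5778 -0.139   0.1115] jaw -31.0 xdown [ 0.002  0.    -1.   ] F [-0.6 -0.3  6.1] T [ 0.1   0.17 -0.09] w 0.001 q7 -0.07
```

```bash
python3 -c "
from h import *
a=cam('side');b=cam('wrist');find('side','nut_bar',a)
A=cv2.resize(a['pixels'][130:330,290:490],(400,400),interpolation=2);B=cv2.resize(b['pixels'],(400,300))
o=np.zeros((400,800,3),np.uint8);o[:,:400]=A;o[:300,400:]=B;cv2.imwrite('pics/grip.png',o)"
```

```text
side nut_bar 0.72 [383. 257.  28.  26.] mean [ 0.5657 -0.1616  0.1173] rectc 567.1 -158.8 size 29 18 zt 0.1192 ang 53.3
```

View pics/grip.png

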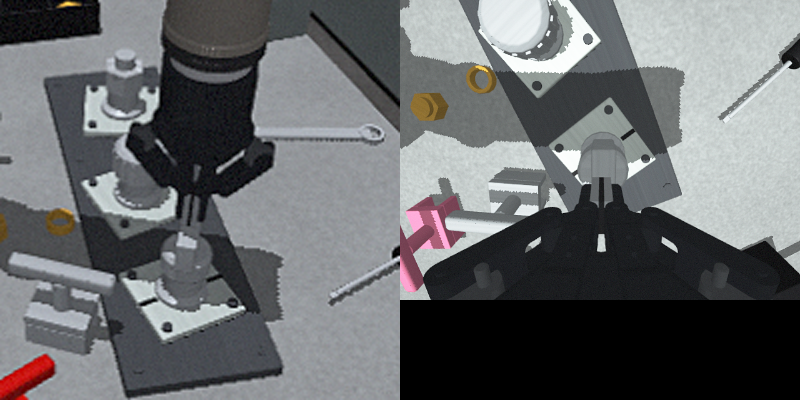

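```bash
python3 - <<'E'
from h import *
for n in ['side','wrist','top']:
    c=cam(n); P=cloud(c,np.ones((480,640),bool))
    s=P[(np.hypot(P[:,0]-.577,P[:,1]+.141)<.05)&(P[:,2]>.08)&(P[:,2]<.25)]
    v,u=np.nonzero(c["range_z"]>0); col=c["pixels"][v,u].max(1); C=col[(np.hypot(P[:,0]-.577,P[:,1]+.141)<.05)&(P[:,2]>.08)&(P[:,2]<.25)]
    d=np.deg2rad(59); e=np.array([np.cos(d),np.sin(d)]); f=np.array([-e[1],e[0]])
    L=(s[:,:2]-[.577,-.141])@e*1000; W=(s[:,:2]-[.577,-.141])@f*1000
    print(n,len(s))
    for lo in range(80,220,10):
        k=(s[:,2]*1000>=lo)&(s[:,2]*1000<lo+10)
        if k.sum()>3: print(lo,k.sum(),"along",np.percentile(L[k],[3,50,97]).round(),"across",np.percentile(W[k],[3,50,97]).round(),"col",np.percentile(C[k],[10,50,90]))
E
```

```text
side 2464
80 202 along [-33.  -6.  13.] across [-22. -10.  21.] col [ 86.  100.  163.9]
90 39 along [-33. -32. -10.] across [-10.  -2.   7.] col [ 99.8 106.  116.2]
100 43 along [-34. -32. -26.] across [-9. -0.  8.] col [ 97.6 107.  114. ]
110 138 along [-34. -23.  -4.] across [-9. -1.  8.] col [ 91.4 107.5 198.3]
120 46 along [-31.  -9.  -5.] across [-10.  -1.  12.] col [ 18.   92.5 193. ]
130 65 along [-11.  -8.  -5.] across [-12.   1.  14.] col [ 20.  50. 106.]
140 63 along [-11.  -8.  -4.] across [-11.   1.  13.] col [ 15.  63. 103.]
150 68 along [-11.  -7.  10.] across [-13.   1.  14.] col [ 18.   38.5 103. ]
160 134 along [-12. -10.   8.] across [-29.   3.  28.] col [16. 26. 38.]
170 281 along [-12.  -9.  11.] across [-34.  -2.  36.] col [20. 27. 37.]
180 195 along [-16. -10.  12.] across [-43.   5.  45.] col [18.  26.  42.6]
190 216 along [-17. -11.  10.] across [-47.  -3.  46.] col [19. 27. 36.]
200 243 along [-17. -10.  -1.] across [-48.  -1.  48.] col [21. 30. 53.]
210 258 along [-19.  -9.   3.] across [-48.   1.  48.] col [18. 29. 54.]
wrist 61112
80 1928 along [-10.   5. 
[... 658 characters left out ...]
[-34.  -1.  37.] col [28. 34. 41.]
180 6143 along [-5. 14. 20.] across [-42.  -2.  44.] col [27. 33. 38.]
190 11374 along [-4. 14. 20.] across [-45.  -1.  45.] col [28. 34. 39.]
200 14127 along [ 5. 14. 20.] across [-47.  -1.  47.] col [28. 34. 59.]
210 10683 along [ 7. 18. 23.] across [-46.   0.  41.] col [26. 31. 39.]
top 87
80 8 along [-28. -18. -17.] across [ 5.  6. 10.] col [107.7 129.5 152.8]
90 12 along [-31. -25. -18.] across [-6.  6.  7.] col [ 96.2 115.5 155.1]
100 13 along [-31. -24. -18.] across [4. 6. 7.] col [ 93.2  97.  117. ]
110 39 along [-31. -25. -19.] across [-10.  -3.   7.] col [125.4 176.  189.2]
120 15 along [-30. -25. -19.] across [-6.  2.  6.] col [156.8 179.  187.8]
```

```bash
python3 -m jog '[{"gripper":1,"dx":0,"dy":0,"dz":0.03,"rx":0,"ry":0,"rz":0},{"gripper":1,"dx":0,"dy":0,"dz":0.05,"rx":0,"ry":0,"rz":0},{"gripper":1,"dx":0,"dy":0,"dz":0.05,"rx":0,"ry":0,"rz":0}]' 30; cat > tip.py <<'E'
from h import *
o,M,a=pose(); p=np.array(o["eef_pos"])
for n in ['side','wrist']:
    c=cam(n); P=cloud(c,np.ones((480,640),bool)); q=(P-p)@M*1000
    k=(abs(q[:,1])<60)&(abs(q[:,2])<20)&(q[:,0]>-60)&(P[:,2]>.125)
    print(n); q=q[k]
    for lo in range(-60,40,5):
        j=(q[:,0]>=lo)&(q[:,0]<lo+5)
        if j.sum()>2: print(lo,j.sum(),"y",np.percentile(q[j,1],[3,50,97]).round(),"z",np.percentile(q[j,2],[3,97]).round())
    cv2.imwrite(f'pics/tip_{n}.png',c['pixels'])
E
python3 tip.py; python3 -c "
from h import *;find('side','nut_bar')"
```

```text
t: 4.4
eef_pos: [0.5788, -0.1395, 0.1632]
tool_rot: [0.349, 0.617, 0.347, -0.614]
contact_force: [0.0, -1.0, -0.2]
gripper_width: 0.001
t 4.4 pos [ 0.5788 -0.1395  0.1632] jaw -31.0 xdown [ 0.005 -0.    -1.   ] F [ 0.  -1.  -0.2] T [-0.01 -0.   -0.05] w 0.001 q7 -0.11
side
-60 98 y [-31.  -3.  31.] z [-7. 15.]
-55 78 y [-26.   2.  26.] z [ 0. 15.]
-50 32 y [-16.  -0.  17.] z [-1. 14.]
-45 44 y [-13.  -0.  13.] z [-8. 13.]
-40 36 y [-13.  -2.  12.] z [ 6. 13.]
-35 40 y [-13.   2.  13.] z [ 5. 13.]
-30 33 y [-13.  -0.  11.] z [ 7. 14.]
-25 38 y [-12.  -1.  13.] z [ 6. 12.]
-20 35 y [-14.   1.  12.] z [ 6. 13.]
-15 20 y [-9. -1.  9.] z [ 7. 13.]
wrist
-60 2248 y [-35.   0.  31.] z [-14.   8.]
-55 1536 y [-27.  -0.  24.] z [-14.   6.]
-50 423 y [-21.  -2.  16.] z [-14.   5.]
-45 720 y [-7. -2.  3.] z [-12.   9.]
-40 345 y [-15.  -2.  11.] z [-12.  -7.]
-35 438 y [-15.  -2.  11.] z [-12.  -7.]
-30 400 y [-15.  -2.  11.] z [-12.  -7.]
-25 350 y [-15.  -2.  11.] z [-12.  -7.]
-20 303 y [-15.  -3.  10.] z [-12.  -7.]
-15 157 y [-13.  -2.   9.] z [-12.  -7.]
side nut_bar 0.98 [382. 252.  22.  39.] mean [ 0.5742 -0.1468  0.118 ] rectc 576.0 -144.1 size 65 18 zt 0.1196 ang 58.6
```

Both cameras show the real fingertips about 13 mm short of the reported TCP, where they should be 19 mm ahead. The reported frame is therefore about 31 mm off along the tool axis. The fingers shut above the bar, and the nut is unmoved. I will go about 31 mm lower.

```bash
python3 -m jog '[{"gripper":0,"dx":-0.0015,"dy":-0.001,"dz":0,"rx":0,"ry":0,"rz":0},{"gripper":0,"dx":-0.0015,"dy":-0.001,"dz":0,"rx":0,"ry":0,"rz":0},{"gripper":0,"dx":-0.0015,"dy":-0.001,"dz":0,"rx":0,"ry":0,"rz":0},{"gripper":0,"dx":-0.0015,"dy":-0.001,"dz":0,"rx":0,"ry":0,"rz":0},{"gripper":0,"dx":-0.0015,"dy":-0.001,"dz":0,"rx":0,"ry":0,"rz":0},{"gripper":0,"dx":-0.0015,"dy":-0.001,"dz":0,"rx":0,"ry":0,"rz":0},{"gripper":0,"dx":-0.0015,"dy":-0.001,"dz":-0.03,"rx":0,"ry":0,"rz":0},{"gripper":0,"dx":-0.0015,"dy":-0.001,"dz":-0.06,"rx":0,"ry":0,"rz":0},{"gripper":0,"dx":-0.0015,"dy":-0.001,"dz":-0.084,"rx":0,"ry":0,"rz":0},{"gripper":0,"dx":-0.0015,"dy":-0.001,"dz":-0.084,"rx":0,"ry":0,"rz":0}]' 30; python3 -m jog '[{"gripper":1,"dx":0,"dy":0,"dz":0,"rx":0,"ry":0,"rz":0},{"gripper":1,"dx":0,"dy":0,"dz":0,"rx":0,"ry":0,"rz":0},{"gripper":1,"dx":0,"dy":0,"dz":0,"rx":0,"ry":0,"rz":0},{"gripper":1,"dx":0,"dy":0,"dz":0,"rx":0,"ry":0,"rz":0},{"gripper":1,"dx":0,"dy":0,"dz":0,"rx":0,"ry":0,"rz":0},{"gripper":1,"dx":0,"dy":0,"dz":0,"rx":0,"ry":0,"rz":0},{"gripper":1,"dx":0,"dy":0,"dz":0,"rx":0,"ry":0,"rz":0}]' 30; python3 -c "
from h import *;pose()"
```

```text
t: 5.6
eef_pos: [0.5733, -0.1391, 0.0736]
tool_rot: [-0.347, -0.614, -0.35, 0.617]
contact_force: [-0.3, -1.0, 0.4]
gripper_width: 1.0
t: 6.3
eef_pos: [0.5779, -0.1409, 0.0779]
tool_rot: [0.35, 0.617, 0.347, -0.614]
contact_force: [4.4, -2.0, 4.9]
gripper_width: 0.2
t 6.3 pos [ 0.5779 -0.1409  0.0779] jaw -31.0 xdown [ 0.005 -0.001 -1.   ] F [ 4.4 -2.   4.9] T [-0.51 -0.97  0.01] w 0.2 q7 -0.03
```

```bash
python3 -m jog '[{"gripper":1,"dx":0,"dy":0,"dz":0,"rx":0,"ry":0,"rz":-7},{"gripper":1,"dx":0,"dy":0,"dz":0,"rx":0,"ry":0,"rz":-14},{"gripper":1,"dx":0,"dy":0,"dz":0,"rx":0,"ry":0,"rz":-21},{"gripper":1,"dx":0,"dy":0,"dz":0,"rx":0,"ry":0,"rz":-28},{"gripper":1,"dx":0,"dy":0,"dz":0,"rx":0,"ry":0,"rz":-35},{"gripper":1,"dx":0,"dy":0,"dz":0,"rx":0,"ry":0,"rz":-42},{"gripper":1,"dx":0,"dy":0,"dz":0,"rx":0,"ry":0,"rz":-47},{"gripper":1,"dx":0,"dy":0,"dz":0,"rx":0,"ry":0,"rz":-47},{"gripper":1,"dx":0,"dy":0,"dz":0,"rx":0,"ry":0,"rz":-47}]' 40; python3 -c "
from h import *;pose()"; for i in -2 -2 -1; do :; done; python3 -m jog '[{"gripper":1,"dx":0,"dy":0,"dz":0,"rx":0,"ry":0,"rz":-2.5},{"gripper":1,"dx":0,"dy":0,"dz":0,"rx":0,"ry":0,"rz":-2.5}]'; python3 -c "
from h import *;pose()"; python3 -m jog '[{"gripper":1,"dx":0,"dy":0,"dz":0,"rx":0,"ry":0,"rz":-1.5},{"gripper":1,"dx":0,"dy":0,"dz":0,"rx":0,"ry":0,"rz":-1.5}]'; python3 -c "
from h import *;pose()"
```

```text
t: 7.2
eef_pos: [0.5782, -0.141, 0.078]
tool_rot: [0.075, 0.705, 0.073, -0.702]
contact_force: [4.9, -2.9, 4.8]
gripper_width: 0.201
t 7.2 pos [ 0.5782 -0.141   0.078 ] jaw -78.0 xdown [ 0.005 -0.002 -1.   ] F [ 4.9 -2.9  4.8] T [-0.53 -1.16 -0.01] w 0.201 q7 -0.69
t: 7.4
eef_pos: [0.5782, -0.141, 0.0779]
tool_rot: [0.059, 0.706, 0.057, -0.703]
contact_force: [5.9, -3.6, 3.9]
gripper_width: 0.205
t 7.4 pos [ 0.5782 -0.141   0.0779] jaw -80.5 xdown [ 0.005 -0.002 -1.   ] F [ 5.9 -3.6  3.9] T [-0.58 -1.22 -0.03] w 0.205 q7 -0.73
t: 7.6
eef_pos: [0.5782, -0.1409, 0.0779]
tool_rot: [0.05, 0.707, 0.048, -0.704]
contact_force: [5.8, -3.3, 4.3]
gripper_width: 0.208
t 7.6 pos [ 0.5782 -0.1409  0.0779] jaw -82.0 xdown [ 0.005 -0.002 -1.   ] F [ 5.8 -3.3  4.3] T [-0.59 -1.19 -0.03] w 0.208 q7 -0.75
```

```bash
python3 -m jog '[{"gripper":1,"dx":0,"dy":0,"dz":0,"rx":0,"ry":0,"rz":-1},{"gripper":1,"dx":0,"dy":0,"dz":0,"rx":0,"ry":0,"rz":-1},{"gripper":1,"dx":0,"dy":0,"dz":0,"rx":0,"ry":0,"rz":-1}]' 40; python3 -c "
from h import *;pose()
w=find('wrist','nut_bar');find('top','nut_bar');s=find('side','nut_bar')
cv2.imwrite('pics/w2.png',w['pixels'][100:340,200:460]);cv2.imwrite('pics/s2.png',s['pixels'][200:330,310:460])"
```

```text
t: 7.9
eef_pos: [0.5782, -0.141, 0.0779]
tool_rot: [0.044, 0.708, 0.043, -0.704]
contact_force: [5.9, -3.1, 4.0]
gripper_width: 0.206
t 7.9 pos [ 0.5782 -0.141   0.0779] jaw -83.0 xdown [ 0.005 -0.002 -1.   ] F [ 5.9 -3.1  4. ] T [-0.56 -1.23 -0.02] w 0.206 q7 -0.76
wrist nut_bar 0.8 [322. 320.  97. 163.] mean [ 0.5836 -0.1395  0.1194] rectc 579.5 -139.9 size 61 18 zt 0.1205 ang -172.9
top nut_bar 0.76 [355. 177.  18.  15.] mean [ 0.5594 -0.1435  0.1189] rectc 560.6 -143.4 size 28 18 zt 0.1209 ang -175.3
side nut_bar 0.62 [383. 257.  32.  30.] mean [ 0.5566 -0.1466  0.117 ] rectc 558.2 -144.2 size 31 23 zt 0.1192 ang -160.3
```

```bash
for k in 1 2; do python3 -m jog '[{"gripper":1,"dx":0,"dy":0,"dz":0,"rx":0,"ry":0,"rz":-0.7},{"gripper":1,"dx":0,"dy":0,"dz":0,"rx":0,"ry":0,"rz":-0.7}]' >/dev/null; python3 -c "
from h import *;pose()"; done; python3 -c "
from h import *;w=find('wrist','nut_bar');cv2.imwrite('pics/w3.png',cv2.resize(w['pixels'][100:420,180:500],None,fx=1.8,fy=1.8,interpolation=2))"
```

```text
t 8.4 pos [ 0.5782 -0.141   0.0779] jaw -83.7 xdown [ 0.005 -0.002 -1.   ] F [ 5.3 -2.3  5.6] T [-0.57 -1.22  0.23] w 0.202 q7 -0.77
t 8.6 pos [ 0.5782 -0.1409  0.0779] jaw -84.3 xdown [ 0.005 -0.002 -1.   ] F [ 6.1 -3.1  4.5] T [-0.6  -1.23  0.28] w 0.204 q7 -0.78
wrist nut_bar 0.7 [322. 321. 101. 162.] mean [ 0.5837 -0.1396  0.1194] rectc 579.6 -140.1 size 61 18 zt 0.1205 ang -174.2
wrist nut_bar 0.66 [296. 383.  14.  24.] mean [ 0.4907 -0.1318  0.0419] rectc 532.8 -130.7 size 108 7 zt 0.0408 ang -179.8
```

View pics/w3.png

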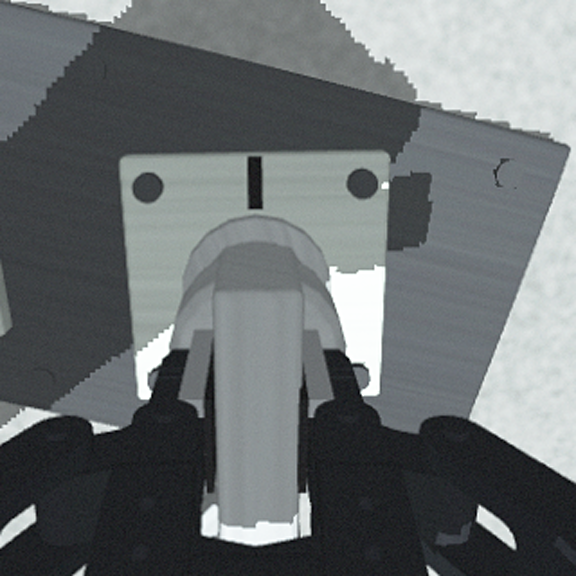

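The jaw is at -84.3° (bar about 6°), in line with the marks (6.7°). The bar also points at the black mark at (254,182) in the crop, and the torque rose from about 0 to 0.28 N m as it met the stop. The nut is finger-tight, so I let go and go to the grey wrench.

```bash
python3 -m jog '[{"gripper":0,"dx":0,"dy":0,"dz":0,"rx":0,"ry":0,"rz":0},{"gripper":0,"dx":0,"dy":0,"dz":0,"rx":0,"ry":0,"rz":0},{"gripper":0,"dx":0,"dy":0,"dz":0,"rx":0,"ry":0,"rz":0},{"gripper":0,"dx":0,"dy":0,"dz":0.0,"rx":0,"ry":0,"rz":0},{"gripper":0,"dx":0,"dy":0,"dz":0.04,"rx":0,"ry":0,"rz":0},{"gripper":0,"dx":0,"dy":0,"dz":0.09,"rx":0,"ry":0,"rz":0},{"gripper":0,"dx":0,"dy":0,"dz":0.12,"rx":0,"ry":0,"rz":0}]' 40; python3 -m jog '[{"gripper":0,"dx":-0.04,"dy":0.002,"dz":0,"rx":0,"ry":0,"rz":-8},{"gripper":0,"dx":-0.08,"dy":0.004,"dz":0,"rx":0,"ry":0,"rz":-16},{"gripper":0,"dx":-0.121,"dy":0.0065,"dz":0,"rx":0,"ry":0,"rz":-24},{"gripper":0,"dx":-0.121,"dy":0.0065,"dz":0,"rx":0,"ry":0,"rz":-32},{"gripper":0,"dx":-0.121,"dy":0.0065,"dz":0,"rx":0,"ry":0,"rz":-40.7},{"gripper":0,"dx":-0.121,"dy":0.0065,"dz":0,"rx":0,"ry":0,"rz":-40.7},{"gripper":0,"dx":-0.121,"dy":0.0065,"dz":0,"rx":0,"ry":0,"rz":-40.7}]' 60;python3 -c "
from h import *;pose();find('wrist','wrench_bar');find('side','nut_bar');c=find('top','nut_bar')"
```

```text
t: 9.4
eef_pos: [0.576, -0.1406, 0.1992]
tool_rot: [0.035, 0.707, 0.034, -0.706]
contact_force: [0.2, -0.6, 0.1]
gripper_width: 1.0
t: 10.1
eef_pos: [0.4545, -0.1333, 0.1964]
tool_rot: [0.211, -0.675, 0.212, 0.675]
contact_force: [0.8, 1.0, 0.4]
gripper_width: 0.999
t 10.1 pos [ 0.4545 -0.1333  0.1964] jaw -124.8 xdown [-0.001 -0.    -1.   ] F [0.8 1.  0.4] T [0.   0.01 0.01] w 0.999 q7 -1.5
wrist wrench_bar 0.9 [580. 280. 121.  79.] mean [ 0.266  -0.2998  0.0915] rectc 260.5 -303.0 size 84 17 zt 0.0933 ang -140.2
wrist wrench_bar 0.78 [322. 225.  54. 126.] mean [ 0.46   -0.1361  0.0921] rectc 457.0 -134.2 size 16 98 zt 0.0935 ang 144.9
wrist wrench_bar 0.73 [379. 332. 102.  83.] mean [ 0.3325 -0.1079  0.0912] rectc 367.4 -111.5 size 84 120 zt 0.093 ang 62.8
wrist wrench_bar 0.65 [479. 232. 124.  98.] mean [ 0.376  -0.2404  0.092 ] rectc 372.4 -241.9 size 100 17 zt 0.0934 ang -160.6
side nut_bar 0.97 [386. 253.  34.  35.] mean [ 0.5745 -0.1456  0.117 ] rectc 576.5 -142.9 size 64 20 zt 0.1194 ang -175.5
```

```bash
python3 -m jog '[{"gripper":0,"dx":0.002,"dy":-0.001,"dz":-0.05,"rx":0,"ry":0,"rz":-0.2},{"gripper":0,"dx":0.002,"dy":-0.001,"dz":-0.09,"rx":0,"ry":0,"rz":-0.2},{"gripper":0,"dx":0.002,"dy":-0.001,"dz":-0.12,"rx":0,"ry":0,"rz":-0.2},{"gripper":0,"dx":0.002,"dy":-0.001,"dz":-0.137,"rx":0,"ry":0,"rz":-0.2},{"gripper":0,"dx":0.002,"dy":-0.001,"dz":-0.137,"rx":0,"ry":0,"rz":-0.2},{"gripper":0,"dx":0.002,"dy":-0.001,"dz":-0.137,"rx":0,"ry":0,"rz":-0.2}]' 80; python3 -c "
from h import *;pose()
c=cam('side');cv2.imwrite('pics/s4.png',cv2.resize(c['pixels'][180:340,260:460],(600,480),interpolation=2))"
```

```text
t: 11.0
eef_pos: [0.4568, -0.1349, 0.0599]
tool_rot: [-0.214, 0.674, -0.214, -0.674]
contact_force: [0.2, -0.4, 0.6]
gripper_width: 0.995
t 11.0 pos [ 0.4568 -0.1349  0.0599] jaw -125.3 xdown [-0. -0. -1.] F [ 0.2 -0.4  0.6] T [-0.01 -0.09  0.04] w 0.995 q7 -1.29
```

View pics/s4.png

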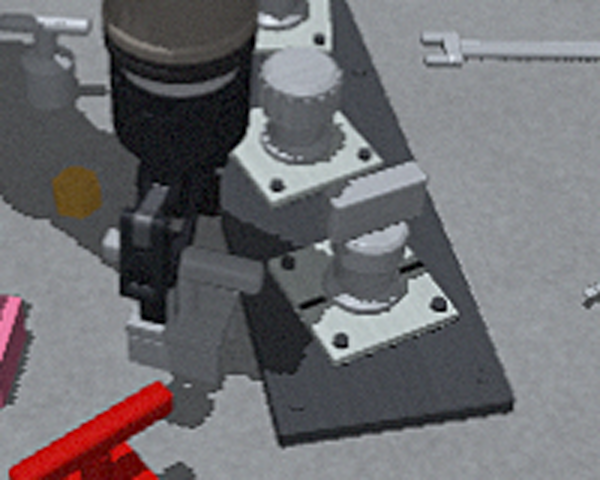

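Fingers straddle the grey wrench's T-bar; the slot foot is visible underneath. I grip and lift.

```bash
python3 -m jog '[{"gripper":1,"dx":0,"dy":0,"dz":0,"rx":0,"ry":0,"rz":0},{"gripper":1,"dx":0,"dy":0,"dz":0,"rx":0,"ry":0,"rz":0},{"gripper":1,"dx":0,"dy":0,"dz":0,"rx":0,"ry":0,"rz":0},{"gripper":1,"dx":0,"dy":0,"dz":0,"rx":0,"ry":0,"rz":0},{"gripper":1,"dx":0,"dy":0,"dz":0,"rx":0,"ry":0,"rz":0},{"gripper":1,"dx":0,"dy":0,"dz":0,"rx":0,"ry":0,"rz":0},{"gripper":1,"dx":0,"dy":0,"dz":0,"rx":0,"ry":0,"rz":0},{"gripper":1,"dx":0,"dy":0,"dz":0,"rx":0,"ry":0,"rz":0},{"gripper":1,"dx":0,"dy":0,"dz":0,"rx":0,"ry":0,"rz":0}]' 80; python3 -c "
from h import *;pose()"; python3 -m jog '[{"gripper":1,"dx":0,"dy":0,"dz":0.02,"rx":0,"ry":0,"rz":0},{"gripper":1,"dx":0,"dy":0,"dz":0.05,"rx":0,"ry":0,"rz":0},{"gripper":1,"dx":0,"dy":0,"dz":0.09,"rx":0,"ry":0,"rz":0},{"gripper":1,"dx":0,"dy":0,"dz":0.13,"rx":0,"ry":0,"rz":8},{"gripper":1,"dx":0,"dy":0,"dz":0.155,"rx":0,"ry":0,"rz":16},{"gripper":1,"dx":0,"dy":0,"dz":0.155,"rx":0,"ry":0,"rz":24},{"gripper":1,"dx":0,"dy":0,"dz":0.155,"rx":0,"ry":0,"rz":32},{"gripper":1,"dx":0,"dy":0,"dz":0.155,"rx":0,"ry":0,"rz":40},{"gripper":1,"dx":0,"dy":0,"dz":0.155,"rx":0,"ry":0,"rz":41.3},{"gripper":1,"dx":0,"dy":0,"dz":0.155,"rx":0,"ry":0,"rz":41.3}]' 80; python3 -c "
from h import *;pose();find('wrist','wrench_bar');find('wrist','nut_bar');find('side','wrench_bar');find('top','nut_bar');find('side','nut_bar')"
```

```text
t: 11.95
eef_pos: [0.4567, -0.1345, 0.0599]
tool_rot: [-0.214, 0.674, -0.214, -0.674]
contact_force: [-1.5, 1.3, 6.6]
gripper_width: 0.17
t 11.95 pos [ 0.4567 -0.1345  0.0599] jaw -125.2 xdown [ 0.  0. -1.] F [-1.5  1.3  6.6] T [0.14 0.35 0.08] w 0.17 q7 -1.29
t: 12.95
eef_pos: [0.4559, -0.1342, 0.214]
tool_rot: [-0.036, -0.706, -0.037, 0.707]
contact_force: [0.9, -0.1, -6.2]
gripper_width: 0.17
t 12.95 pos [ 0.4559 -0.1342  0.214 ] jaw -84.1 xdown [-0.001  0.001 -1.   ] F [ 0.9 -0.1 -6.2] T [-0.01 -0.03 -0.02] w 0.17 q7 -0.99
wrist wrench_bar 0.88 [259. 314.  38.  54.] mean [ 0.3537 -0.0757  0.0963] rectc 401.8 -94.5 size 17 133 zt 0.0933 ang 161.2
wrist wrench_bar 0.8 [413. 297.  55.  67.] mean [ 0.3958 -0.2328  0.0919] rectc 422.5 -215.6 size 132 27 zt 0.0932 ang -159.3
wrist wrench_bar 0.69 [323. 298.  92. 206.] mean [ 0.4677 -0.1319  0.2462] rectc 462.1 -132.5 size 88 16 zt 0.2474 ang -173.8
wrist wrench_bar 0.54 [449. 392.  27.  26.] mean [ 0.4582 -0.1738  0.2841] rectc 458.8 -173.0 size 17 2 zt 0.2788 ang -152.6
wrist nut_bar 0.68 [347.  67.  60.  98.] mean [ 0.5771 -0.1402  0.1194] rectc 576.7 -140.6 size 64 18 zt 0.1207 ang -173.8
side wrench_bar 0.86 [321. 221.  61.  62.] mean [ 0.4474 -0.1414  0.2435] rectc 456.7 -138.7 size 58 86 zt 0.2458 ang -175.6
side wrench_bar 0.83 [290. 338.  58.  62.] mean [ 0.371  -0.2481  0.0896] rectc 372.1 -246.0 size 99 16 zt 0.0919 ang -160.6
side wrench_bar 0.71 [226. 391.  59.  75.] mean [ 0.2523 -0.3153  0.0899] rectc 253.9 -312.1 size 101 17 zt 0.0921 ang -140.2
side wrench_bar 0.61 [253. 281.  37.  61.] mean [ 0.3269 -0.1202  0.0901] rectc 327.9 -116.0 size 96 16 zt 0.0923 ang 62.5
side nut_bar 0.91 [384. 254.  34.  35.] mean [ 0.5753 -0.1452  0.117 ] rectc 577.4 -142.2 size 66 21 zt 0.1193 ang -174.1
```

The wrench is held level at 6.2°, the same as the nut bar. I carry it over the nut.

```bash
python3 -m jog '[{"gripper":1,"dx":0.03,"dy":-0.0016,"dz":0,"rx":0,"ry":0,"rz":0},{"gripper":1,"dx":0.06,"dy":-0.0033,"dz":0,"rx":0,"ry":0,"rz":0},{"gripper":1,"dx":0.09,"dy":-0.005,"dz":0,"rx":0,"ry":0,"rz":0},{"gripper":1,"dx":0.115,"dy":-0.006,"dz":0,"rx":0,"ry":0,"rz":0},{"gripper":1,"dx":0.1215,"dy":-0.0065,"dz":0,"rx":0,"ry":0,"rz":0},{"gripper":1,"dx":0.1215,"dy":-0.0065,"dz":0,"rx":0,"ry":0,"rz":0},{"gripper":1,"dx":0.1215,"dy":-0.0065,"dz":0,"rx":0,"ry":0,"rz":0}]' 80; python3 -c "
from h import *;pose();find('wrist','wrench_bar');c=find('side','wrench_bar');cv2.imwrite('pics/s5.png',cv2.resize(c['pixels'][150:310,300:500],(600,480),interpolation=2))"
```

```text
t: 14.15
eef_pos: [0.577, -0.1411, 0.2142]
tool_rot: [-0.037, -0.706, -0.037, 0.707]
contact_force: [0.2, 0.7, -5.3]
gripper_width: 0.172
t 14.15 pos [ 0.577  -0.1411  0.2142] jaw -84.0 xdown [-0.002  0.    -1.   ] F [ 0.2  0.7 -5.3] T [ 0.02  0.03 -0.02] w 0.172 q7 -0.89
wrist wrench_bar 0.76 [324. 301.  94. 207.] mean [ 0.5889 -0.1388  0.2462] rectc 583.1 -139.2 size 88 16 zt 0.2475 ang -173.7
side wrench_bar 0.89 [392. 211.  58.  52.] mean [ 0.5527 -0.1483  0.243 ] rectc 575.4 -144.2 size 97 17 zt 0.2459 ang -177.8
side wrench_bar 0.77 [291. 339.  54.  58.] mean [ 0.3706 -0.2482  0.0896] rectc 371.9 -245.8 size 100 17 zt 0.0918 ang -161.0
side wrench_bar 0.67 [254. 283.  36.  64.] mean [ 0.3276 -0.1187  0.0901] rectc 327.7 -115.8 size 98 16 zt 0.0923 ang 62.9
side wrench_bar 0.59 [227. 391.  52.  78.] mean [ 0.2526 -0.3152  0.0899] rectc 253.6 -312.8 size 99 17 zt 0.0922 ang -139.9
```

View pics/s5.png

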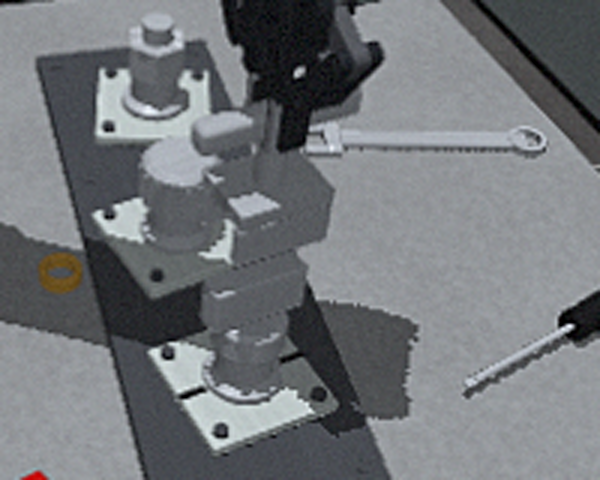

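The wrench foot (265,215) is straight over the nut bar (255,290). I lower it.

```bash
python3 -m jog '[{"gripper":1,"dx":0.0007,"dy":0,"dz":-0.02,"rx":0,"ry":0,"rz":0},{"gripper":1,"dx":0.0007,"dy":0,"dz":-0.035,"rx":0,"ry":0,"rz":0},{"gripper":1,"dx":0.0007,"dy":0,"dz":-0.045,"rx":0,"ry":0,"rz":0},{"gripper":1,"dx":0.0007,"dy":0,"dz":-0.045,"rx":0,"ry":0,"rz":0}]' 80; python3 -c "
from h import *;pose()"; python3 -m jog '[{"gripper":1,"dx":0,"dy":0,"dz":-0.008,"rx":0,"ry":0,"rz":0},{"gripper":1,"dx":0,"dy":0,"dz":-0.014,"rx":0,"ry":0,"rz":0},{"gripper":1,"dx":0,"dy":0,"dz":-0.017,"rx":0,"ry":0,"rz":0},{"gripper":1,"dx":0,"dy":0,"dz":-0.017,"rx":0,"ry":0,"rz":0}]' 80; python3 -c "
from h import *;pose()"
```

```text
t: 14.75
eef_pos: [0.5776, -0.1404, 0.1679]
tool_rot: [-0.037, -0.705, -0.038, 0.707]
contact_force: [-0.3, -0.5, -5.2]
gripper_width: 0.168
t 14.75 pos [ 0.5776 -0.1404  0.1679] jaw -84.0 xdown [-0.003  0.001 -1.   ] F [-0.3 -0.5 -5.2] T [-0.    0.03  0.01] w 0.168 q7 -0.85
t: 15.15
eef_pos: [0.5789, -0.141, 0.1524]
tool_rot: [-0.037, -0.706, -0.037, 0.706]
contact_force: [0.5, -0.3, -5.9]
gripper_width: 0.17
t 15.15 pos [ 0.5789 -0.141   0.1524] jaw -84.0 xdown [ 0. -0. -1.] F [ 0.5 -0.3 -5.9] T [-0.02  0.01  0.01] w 0.17 q7 -0.84
```

```bash
python3 -m jog '[{"gripper":1,"dx":0,"dy":0,"dz":-0.0015,"rx":0,"ry":0,"rz":0},{"gripper":1,"dx":0,"dy":0,"dz":-0.0015,"rx":0,"ry":0,"rz":0}]' 80; python3 -c "
from h import *;pose()"; python3 -m jog '[{"gripper":1,"dx":0,"dy":0,"dz":0,"rx":0,"ry":0,"rz":-5},{"gripper":1,"dx":0,"dy":0,"dz":0,"rx":0,"ry":0,"rz":-10},{"gripper":1,"dx":0,"dy":0,"dz":0,"rx":0,"ry":0,"rz":-15},{"gripper":1,"dx":0,"dy":0,"dz":0,"rx":0,"ry":0,"rz":-20},{"gripper":1,"dx":0,"dy":0,"dz":0,"rx":0,"ry":0,"rz":-20}]' 80; python3 -c "
from h import *;pose()"
```

```text
t: 15.35
eef_pos: [0.5793, -0.1412, 0.1519]
tool_rot: [0.037, 0.707, 0.037, -0.706]
contact_force: [-1.1, 0.9, 2.2]
gripper_width: 0.17
t 15.35 pos [ 0.5793 -0.1412  0.1519] jaw -84.0 xdown [ 0.001  0.    -1.   ] F [-1.1  0.9  2.2] T [ 0.17  0.34 -0.01] w 0.17 q7 -0.84
t: 15.85
eef_pos: [0.5797, -0.1415, 0.1519]
tool_rot: [-0.086, 0.703, -0.086, -0.701]
contact_force: [-0.1, -1.0, 1.5]
gripper_width: 0.171
t 15.85 pos [ 0.5797 -0.1415  0.1519] jaw -104.0 xdown [ 0.002 -0.001 -1.   ] F [-0.1 -1.   1.5] T [-0.09  0.11  0.02] w 0.171 q7 -1.12
```

```bash
python3 -m jog '[{"gripper":1,"dx":0,"dy":0,"dz":0,"rx":0,"ry":0,"rz":-3},{"gripper":1,"dx":0,"dy":0,"dz":0,"rx":0,"ry":0,"rz":-6}]' 80; python3 -c "
from h import *;pose();find('wrist','wrench_bar');c=find('side','nut_bar');d=cam('wrist')
A=cv2.resize(c['pixels'][190:310,320:470],(500,400),interpolation=2);B=cv2.resize(d['pixels'],(300,225));o=np.zeros((400,800,3),np.uint8);o[:,:500]=A;o[:225,500:]=B;cv2.imwrite('pics/s6.png',o)"
```

```text
t: 16.05
eef_pos: [0.5796, -0.1415, 0.1519]
tool_rot: [-0.122, 0.697, -0.122, -0.696]
contact_force: [-0.6, -1.6, 1.2]
gripper_width: 0.171
t 16.05 pos [ 0.5796 -0.1415  0.1519] jaw -109.9 xdown [ 0.002 -0.001 -1.   ] F [-0.6 -1.6  1.2] T [-0.3   0.06  0.41] w 0.171 q7 -1.21
wrist wrench_bar 0.67 [323. 300.  92. 208.] mean [ 0.591  -0.1448  0.184 ] rectc 585.7 -142.8 size 16 87 zt 0.1853 ang 160.7
wrist wrench_bar 0.67 [492. 357.  35.  37.] mean [ 0.4088 -0.2493  0.0454] rectc 479.0 -221.0 size 200 11 zt 0.0405 ang -160.0
side nut_bar 0.88 [383. 257.  28.  25.] mean [ 0.5455 -0.1412  0.1125] rectc 545.9 -140.7 size 17 4 zt 0.113 ang 82.8
```

View pics/s6.png

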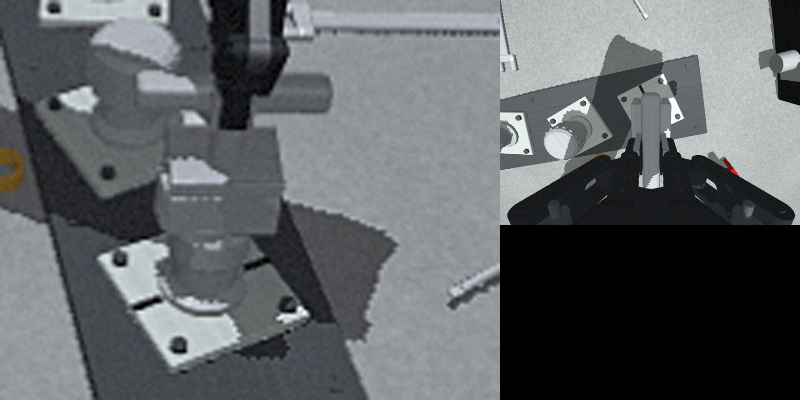

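```bash
python3 -m jog '[{"gripper":1,"dx":0,"dy":0,"dz":0,"rx":0,"ry":0,"rz":-5},{"gripper":1,"dx":0,"dy":0,"dz":0,"rx":0,"ry":0,"rz":-10},{"gripper":1,"dx":0,"dy":0,"dz":0,"rx":0,"ry":0,"rz":-15},{"gripper":1,"dx":0,"dy":0,"dz":0,"rx":0,"ry":0,"rz":-20},{"gripper":1,"dx":0,"dy":0,"dz":0,"rx":0,"ry":0,"rz":-25},{"gripper":1,"dx":0,"dy":0,"dz":0,"rx":0,"ry":0,"rz":-30},{"gripper":1,"dx":0,"dy":0,"dz":0,"rx":0,"ry":0,"rz":-34},{"gripper":1,"dx":0,"dy":0,"dz":0,"rx":0,"ry":0,"rz":-37},{"gripper":1,"dx":0,"dy":0,"dz":0,"rx":0,"ry":0,"rz":-37}]' 80; python3 -c "
from h import *;pose();find('wrist','wrench_bar');find('top','wrench_bar');
for n in ['side','top','wrist']:
    c=cam(n);np.savez('n_'+n,**c); P=cloud(c,np.ones((480,640),bool)); s=P[(np.hypot(P[:,0]-.578,P[:,1]+.141)<.045)&(P[:,2]>.09)&(P[:,2]<.117)]
    r=s[:,:2]-[.578,-.141]; print(n,len(s)); a=np.degrees(np.arctan2(r[:,1],r[:,0])); R=np.hypot(*r.T)
    for lo in range(-180,180,20):
        k=(a>=lo)&(a<lo+20)
        if k.sum()>2: print(lo,k.sum(),np.percentile(R[k]*1000,[5,50,95]).round(1))
"
```

```text
t: 17.2
eef_pos: [0.5792, -0.1421, 0.1518]
tool_rot: [-0.337, 0.622, -0.338, -0.621]
contact_force: [-0.1, -2.9, 6.1]
gripper_width: 0.167
t 17.2 pos [ 0.5792 -0.1421  0.1518] jaw -147.0 xdown [ 0.001 -0.002 -1.   ] F [-0.1 -2.9  6.1] T [-0.53  0.18  0.14] w 0.167 q7 -1.73
wrist wrench_bar 0.84 [323. 301.  93. 209.] mean [ 0.5854 -0.1516  0.184 ] rectc 582.3 -146.7 size 16 88 zt 0.1852 ang 123.4
wrist wrench_bar 0.76 [546. 383. 121.  86.] mean [ 0.3261 -0.148   0.0965] rectc 424.1 -159.3 size 23 246 zt 0.0927 ang 172.1
wrist wrench_bar 0.66 [582. 261. 117.  76.] mean [ 0.3983 -0.2339  0.0913] rectc 392.0 -235.4 size 60 17 zt 0.0931 ang -161.0
top wrench_bar 0.95 [358. 167.  29.  28.] mean [ 0.564  -0.1194  0.1834] rectc 563.7 -128.7 size 54 35 zt 0.1857 ang 123.7
top wrench_bar 0.87 [440. 316.  41.  39.] mean [ 0.2556 -0.3092  0.0914] rectc 255.2 -310.5 size 99 17 zt 0.0938 ang -140.6
top wrench_bar 0.76 [348. 286.  43.  31.] mean [ 0.3284 -0.1121  0.0916] rectc 329.2 -111.4 size 97 16 zt 0.094 ang 63.4
top wrench_bar 0.63 [405. 261.  35.  44.] mean [ 0.3731 -0.2425  0.0914] rectc 373.8 -243.4 size 97 17 zt 0.0941 ang -160.5
side 383
-180 48 [24.2 26.  28.5]
-160 37 [22.9 24.4 25.1]
-140 42 [23.5 25.  26.7]
-120 67 [26.8 30.  34.6]
-100 56 [34.8 37.8 40.4]
-80 30 [28.3 31.3 33.6]
-60 15 [32.1 32.5 33.4]
-40 36 [32.6 35.4 38.8]
160 52 [29.  32.1 36. ]
top 96
-180 10 [21.8 23.  24.9]
-160 8 [21.3 21.6 22.1]
-140 8 [21.8 22.4 23.2]
-120 14 [23.9 26.8 30.4]
-100 3 [31.9 32.8 34.4]
120 19 [28.2 30.5 31.4]
140 18 [28.5 30.9 33. ]
160 15 [25.7 29.5 34. ]
wrist 238
-100 114 [32.6 35.9 37.9]
-40 122 [31.6 36.  38.2]
```

```bash
cat > slot.py <<'E'
import sys
from h import *
wa=float(sys.argv[1]); d=np.deg2rad(wa); e=np.array([np.cos(d),np.sin(d)]); f=np.array([-e[1],e[0]])
for n in ['side','wrist']:
    c=dict(np.load(f'n_{n}.npz')); P=cloud(c,np.ones((480,640),bool))
    v,u=np.nonzero(c["range_z"]>0); r=P[:,:2]-[.578,-.141]; L=r@e*1000; W=r@f*1000
    k=(P[:,2]>.088)&(P[:,2]<.119)&(abs(W)<26)&(L>15)&(L<45)
    print(n,k.sum())
    for lo in range(-26,26,2):
        j=k&(W>=lo)&(W<lo+2)
        if j.sum(): print(lo,j.sum(),"L",np.percentile(L[j],[5,50,95]).round(1),"z",P[j,2].min().round(3),P[j,2].max().round(3),"u",int(np.median(u[j])),"v",v[j].min(),v[j].max(),"col",np.median(c["pixels"][v,u].max(1)[j]))
c=dict(np.load('n_side.npz'));cv2.imwrite('pics/s7.png',cv2.resize(c['pixels'][205:305,330:450],(720,600),interpolation=2))
E
python3 slot.py -56.8
```

```text
side 212
-26 31 L [16.8 24.8 32.1] z 0.094 0.119 u 388 v 253 265 col 101.0
-24 67 L [15.9 24.2 32.8] z 0.092 0.119 u 388 v 251 265 col 96.0
-22 8 L [23.1 31.5 33.1] z 0.099 0.118 u 393 v 253 262 col 99.0
-20 6 L [31.9 32.7 33.2] z 0.095 0.115 u 394 v 255 263 col 94.0
-18 4 L [32.2 32.5 32.7] z 0.092 0.116 u 394 v 254 264 col 90.5
-12 1 L [32.2 32.2 32.2] z 0.119 0.119 u 397 v 251 251 col 86.0
-6 16 L [27.7 29.7 32.6] z 0.088 0.117 u 396 v 250 261 col 94.0
-4 23 L [28.3 31.9 33.5] z 0.088 0.118 u 398 v 249 260 col 96.0
-2 4 L [32.9 33.2 33.5] z 0.099 0.112 u 399 v 251 256 col 88.0
0 2 L [32.3 32.6 32.8] z 0.093 0.104 u 399 v 253 257 col 91.5
2 3 L [32.2 32.6 32.6] z 0.091 0.118 u 400 v 247 258 col 87.0
4 4 L [31.6 31.8 32. ] z 0.099 0.114 u 401 v 248 254 col 84.0
6 3 L [31.6 31.6 31.7] z 0.089 0.104 u 400 v 251 257 col 85.0
8 2 L [31.2 31.3 31.4] z 0.097 0.116 u 401 v 246 253 col 79.0
10 4 L [30.6 30.7 30.8] z 0.093 0.111 u 401 v 247 254 col 83.0
12 5 L [30.2 31.1 32.8] z 0.096 0.117 u 402 v 244 252 col 87.0
14 14 L [30.  31.5 32.6] z 0.091 0.119 u 403 v 243 253 col 89.5
16 5 L [31.7 
[... 191 characters left out ...]
 L [30.8 30.9 30.9] z 0.099 0.115 u 359 v 210 216 col 83.0
-22 26 L [31.  31.1 31.3] z 0.096 0.119 u 358 v 209 217 col 92.0
-20 30 L [30.9 31.1 31.4] z 0.097 0.119 u 354 v 209 217 col 94.5
-18 31 L [30.8 31.1 31.3] z 0.096 0.119 u 351 v 209 217 col 95.0
-16 34 L [27.8 30.7 31.2] z 0.096 0.118 u 347 v 209 217 col 91.0
12 2 L [28.5 28.6 28.6] z 0.107 0.11 u 299 v 217 218 col 91.5
14 28 L [27.3 29.8 30.7] z 0.094 0.117 u 297 v 209 218 col 89.0
16 30 L [30.6 30.9 31.2] z 0.095 0.119 u 293 v 209 218 col 94.0
18 33 L [30.6 31.  31.3] z 0.095 0.119 u 290 v 209 218 col 94.0
20 29 L [30.6 30.9 31.1] z 0.096 0.119 u 287 v 209 218 col 96.0
22 19 L [30.6 30.8 31. ] z 0.094 0.119 u 284 v 209 218 col 92.0
```

View pics/s7.png

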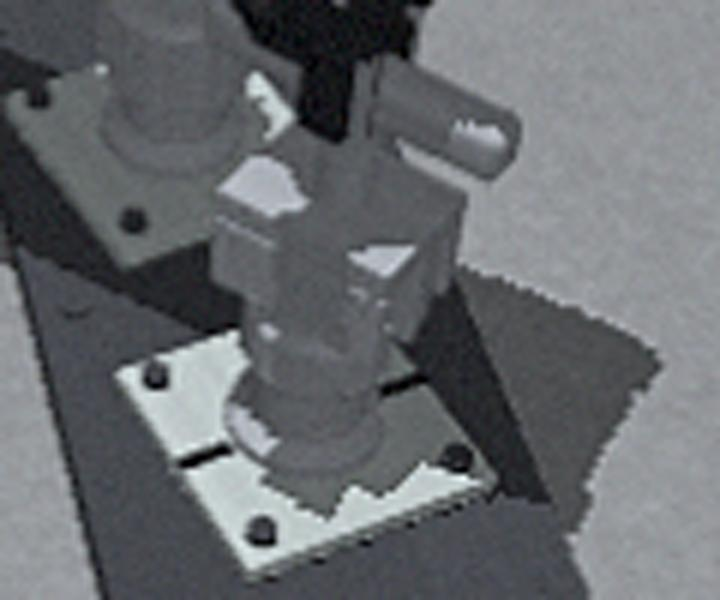

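The bar's end face in the slot is turned about 12° ahead of the wrench. The cheeks are bearing and the nut is at about -45°, so it has been pulled about 52°. About 8.4° remain.

```bash
python3 -m jog '[{"gripper":1,"dx":0,"dy":0,"dz":0,"rx":0,"ry":0,"rz":-4},{"gripper":1,"dx":0,"dy":0,"dz":0,"rx":0,"ry":0,"rz":-7},{"gripper":1,"dx":0,"dy":0,"dz":0,"rx":0,"ry":0,"rz":-8.4},{"gripper":1,"dx":0,"dy":0,"dz":0,"rx":0,"ry":0,"rz":-8.4}]' 80; python3 -c "
from h import *;pose();find('wrist','wrench_bar');find('top','wrench_bar')
for n in ['side','wrist']: np.savez('n_'+n,**cam(n))"; python3 slot.py -65 | sed -n '/side/,/wrist/p'
```

```text
t: 17.95
eef_pos: [0.5791, -0.1421, 0.1518]
tool_rot: [-0.381, 0.596, -0.382, -0.595]
contact_force: [-0.4, -2.7, 6.2]
gripper_width: 0.169
t 17.95 pos [ 0.5791 -0.1421  0.1518] jaw -155.3 xdown [ 0.001 -0.002 -1.   ] F [-0.4 -2.7  6.2] T [-0.57  0.21  0.26] w 0.169 q7 -1.85
wrist wrench_bar 0.81 [586. 224. 108.  65.] mean [ 0.4031 -0.2323  0.0911] rectc 398.4 -233.0 size 45 16 zt 0.093 ang -161.1
wrist wrench_bar 0.74 [322. 301.  90. 206.] mean [ 0.5838 -0.1527  0.184 ] rectc 581.3 -147.3 size 16 88 zt 0.1852 ang 115.2
wrist wrench_bar 0.72 [567. 366. 146. 100.] mean [ 0.3253 -0.1293  0.0914] rectc 420.2 -136.8 size 60 237 zt 0.0928 ang -172.7
top wrench_bar 0.84 [439. 317.  42.  42.] mean [ 0.255  -0.3098  0.0916] rectc 255.7 -310.1 size 100 18 zt 0.0941 ang -140.5
top wrench_bar 0.8 [344. 287.  45.  29.] mean [ 0.3289 -0.1113  0.0913] rectc 329.3 -111.5 size 99 16 zt 0.0939 ang 62.8
top wrench_bar 0.78 [363. 164.  44.  34.] mean [ 0.5677 -0.1184  0.1831] rectc 563.1 -145.9 size 44 97 zt 0.1856 ang 111.8
top wrench_bar 0.67 [405. 262.  36.  47.] mean [ 0.3738 -0.2422  0.0914] rectc
[... 694 characters left out ...]

0 8 L [32.1 33.  33.4] z 0.088 0.115 u 398 v 250 261 col 89.0
2 4 L [31.5 32.7 32.9] z 0.092 0.117 u 399 v 249 259 col 87.5
4 2 L [31.8 32.1 32.4] z 0.097 0.117 u 399 v 249 256 col 86.5
6 5 L [31.2 31.7 31.9] z 0.091 0.111 u 400 v 250 258 col 88.0
8 5 L [30.8 31.5 31.8] z 0.097 0.116 u 400 v 248 255 col 87.0
10 7 L [30.4 30.8 31.2] z 0.089 0.116 u 401 v 247 257 col 87.0
14 21 L [29.5 31.7 33.1] z 0.092 0.116 u 403 v 246 255 col 91.0
16 2 L [28.8 30.7 32.6] z 0.092 0.105 u 402 v 250 254 col 95.0
18 9 L [32.3 32.7 33.1] z 0.093 0.117 u 405 v 245 254 col 90.0
20 6 L [32.2 32.4 33.3] z 0.098 0.118 u 405 v 244 252 col 85.0
22 1 L [32.5 32.5 32.5] z 0.109 0.109 u 406 v 247 247 col 111.0
wrist 273
```

```bash
python3 -m jog '[{"gripper":0,"dx":0,"dy":0,"dz":0,"rx":0,"ry":0,"rz":0},{"gripper":0,"dx":0,"dy":0,"dz":0,"rx":0,"ry":0,"rz":0},{"gripper":0,"dx":0,"dy":0,"dz":0,"rx":0,"ry":0,"rz":0},{"gripper":0,"dx":0,"dy":0,"dz":0,"rx":0,"ry":0,"rz":0},{"gripper":0,"dx":0,"dy":0,"dz":0,"rx":0,"ry":0,"rz":0},{"gripper":0,"dx":0,"dy":0,"dz":0.02,"rx":0,"ry":0,"rz":0},{"gripper":0,"dx":0,"dy":0,"dz":0.05,"rx":0,"ry":0,"rz":0},{"gripper":0,"dx":0,"dy":0,"dz":0.09,"rx":0,"ry":0,"rz":0},{"gripper":0,"dx":0,"dy":0,"dz":0.13,"rx":0,"ry":0,"rz":0},{"gripper":0,"dx":0,"dy":0,"dz":0.13,"rx":0,"ry":0,"rz":0}]' 80; python3 -c "
from h import *;pose();find('wrist','wrench_bar');find('top','wrench_bar')
for n in ['side','wrist']: np.savez('n_'+n,**cam(n))"; python3 slot.py -65 | sed -n '/side/,/wrist/p'; python3 -c "
from h import *
c=dict(np.load('n_side.npz'));d=dict(np.load('n_wrist.npz'));A=cv2.resize(c['pixels'][180:300,320:470],(500,400),interpolation=2);B=cv2.resize(d['pixels'],(300,225));o=np.zeros((400,800,3),np.uint8);o[:,:500]=A;o[:225,500:]=B;cv2.imwrite('pics/s8.png',o)"
```

```text
t: 19.25
eef_pos: [0.5809, -0.1427, 0.2861]
tool_rot: [-0.383, 0.598, -0.381, -0.592]
contact_force: [0.5, -1.0, -0.5]
gripper_width: 0.999
t 19.25 pos [ 0.5809 -0.1427  0.2861] jaw -155.4 xdown [ 0.008 -0.002 -1.   ] F [ 0.5 -1.  -0.5] T [-0.04 -0.04 -0.02] w 0.999 q7 -1.95
wrist wrench_bar 0.93 [324. 233.  56. 123.] mean [ 0.5805 -0.1462  0.184 ] rectc 579.3 -143.1 size 16 98 zt 0.1853 ang 115.6
wrist wrench_bar 0.86 [498. 306.  94.  72.] mean [ 0.3275 -0.1214  0.0927] rectc 415.4 -161.9 size 81 220 zt 0.0932 ang -135.1
wrist wrench_bar 0.79 [528. 199. 109.  45.] mean [ 0.3759 -0.2416  0.0918] rectc 371.8 -242.6 size 101 16 zt 0.0934 ang -160.9
wrist wrench_bar 0.65 [607. 191.  62.  54.] mean [ 0.2838 -0.286   0.0904] rectc 279.3 -287.5 size 34 17 zt 0.0926 ang 46.7
top wrench_bar 0.73 [405. 262.  33.  43.] mean [ 0.3737 -0.2422  0.0913] rectc 374.4 -243.1 size 98 17 zt 0.0938 ang -160.3
top wrench_bar 0.7 [440. 318.  42.  42.] mean [ 0.2557 -0.3091  0.0914] rectc 255.8 -309.9 size 100 17 zt 0.0939 ang -140.7
top wrench_bar 0.6 [359. 163.  37.  36.] mean [ 0.5748 -0.1335  0.1837] r
[... 817 characters left out ...]
.0
0 8 L [32.5 32.9 33.3] z 0.089 0.119 u 398 v 249 261 col 90.5
2 6 L [31.9 32.6 33. ] z 0.089 0.109 u 398 v 252 260 col 87.5
4 3 L [31.9 31.9 32.2] z 0.095 0.116 u 399 v 249 257 col 88.0
6 6 L [31.5 31.8 32.1] z 0.101 0.117 u 400 v 248 254 col 86.5
8 3 L [30.9 31.1 31.5] z 0.089 0.109 u 400 v 250 258 col 90.0
10 6 L [30.4 30.8 31.2] z 0.089 0.111 u 401 v 249 257 col 86.0
12 5 L [29.8 30.5 32.7] z 0.096 0.118 u 402 v 246 254 col 89.0
14 15 L [29.9 31.9 33.4] z 0.093 0.114 u 403 v 247 255 col 89.0
16 6 L [32.  32.9 33.5] z 0.097 0.116 u 404 v 246 253 col 94.0
18 5 L [31.8 32.7 33.3] z 0.094 0.116 u 405 v 245 254 col 92.0
20 8 L [32.  32.9 33.2] z 0.095 0.117 u 405 v 244 253 col 89.0
wrist 62
```

View pics/s8.png

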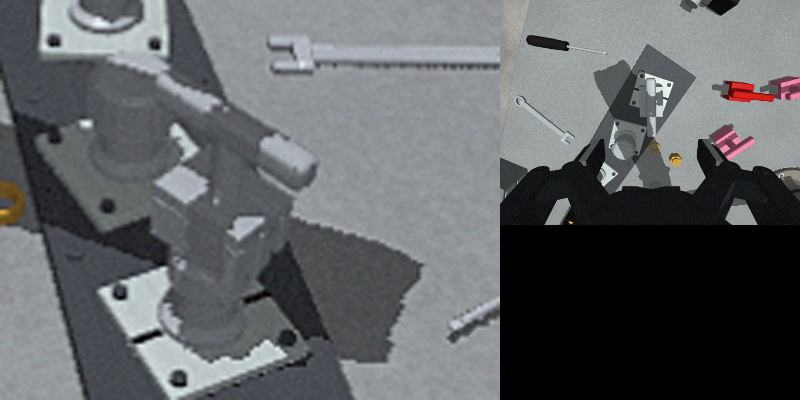

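The wrench stands upright on the nut (foot at (215,230) in the crop, T-bar top at z 0.185, which is the seated height), and the gripper is clear of it. I hand in.

```bash
python3 -c "
from station import *;print(hand_in())"
```

```text
the job is handed in; nothing more can be done
None
```

The job is handed in at about 19 s of the 58 s allowed. With the fingers I turned the bar nut about 53° clockwise until it was finger-tight. I then set the grey slotted wrench over the bar, turned the nut about 60° further, let go and backed off.

**Last checks**
- **Finger-tight:** the bar stood at about 6.2°, against 6.7° for the black marks. The turning moment rose from about 0 to 0.28 N m as the nut met its stop.
- **Final pull:** the wrench is at about -64.5° and the bar's end face, seen in the slot, is about 12° ahead of it. That puts the nut at about -52.7°, so about 59.5° past finger-tight. This is worked out from the visible geometry, good to about 1–2°.
- **Wrench:** it is upright and seated, with its T-bar top at 0.185 m, as expected. The gripper is open and clear, at near-zero force.
- **Other tools:** I did not touch the round-socket tool, nor the pink and red look-alikes.

**What disagreed**
- **Tool frame:** the real fingertips are about 31 mm short of where the reported TCP and `tcp_to_tips` put them. The first grip shut on top of the bar with about 6 N and did not move the nut. I measured the offset with the cameras and corrected for it.
- **Turning moment:** it read near zero once, while the wrench was paused 20° into its turn and should already have been bearing. The picture of the slot later confirmed that it bears 12° behind the bar.

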